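Index the sample carousel one hole towards the sampling probe

ROBOT

A 6-joint arm with a two-finger parallel gripper is mounted at the origin on the work surface. World frame = base frame: x ahead of the robot, y to its left, z up, the work surface at z = 0. Lengths are in m, angles in rad, forces in N, time in s.
With the tool pointing down it reaches from about 0.375 to 0.975 m from the base axis. Payload 3.8 kg.
Tool frame: the origin (TCP) lies at the very end of the fingers, on their centre line; the grasp point (between the pads) lies 19 mm behind it (bot.pinch_z is the distance from the TCP to the grasp point, in m); x points along the fingers, y is the direction in which the jaws open and shut, and the axes are right-handed (so a half turn about x gives the same grasp; the last joint's range is limited). The gripper opens to 85 mm and grips with 20 to 120 N. Pads are 22 mm wide; open, the fingers measure 114 mm over their backs; the gripper's body (76 mm by 85 mm) begins 54 mm behind the grasp point. The pads swing forward as they close: fully open they stand 13 mm farther back than shut.
Start: joints at [1.218, 0.264, 1.604, -0, 1.274, -0.037], TCP at [0.21, 0.642, 0.231] pointing down, gripper open.
Joint ranges: [-2.63, 2.63], [-0.94, 2.18], [0.31, 2.57], [-1.31, 4.45], [0, 2.66], [-2.55, 2.55]. Speed limits (rad/s): [2.57, 2.57, 3.14, 3.14, 3.14, 3.14].

INTERFACE

Orientations are given as a rotation vector (axis times angle).
In Python, from workcell import monitor, imaging, finish_job, bot gives the robot as it stands.
- The arm moves only by the tool jog_arm, never from a script. Its argument "rows" is a list of rows, each a list of 7 numbers: the shift along the tool's x, y, z in m, then the turn, a rotation vector about the tool's x, y, z in rad, then the opening in per cent of the stroke, from 0 (shut) to 100 (fully open). A call has 1 to 20 rows; each row is the pose to reach, as a shift and turn from the pose measured when the call began, along the tool's axes at that moment; what a row does not reach only later rows make up. A row lasts 1/10 s, in which the tool goes at most 50 mm and 8.59 degrees, less where a joint would pass 70% of its speed; a pose out of reach is approached as far as the arm can. A call with a gripper value outside its range is refused whole. The fingers move at their own pace and stop on an object; "force" is the grip in N (left out, the last holds). Time passes only in rows, so rows that repeat a pose let the fingers close. It gives the time, the measured TCP pose, the force and the opening at its end, in the units of the state.
- monitor.read_state(): the state, without advancing time (a new reading comes with each control period).
- imaging.read_camera(name): name is "side" or "top" or "wrist"; returns the picture (420x560x3 uint8, blue, green, red); there is no depth.
- imaging.camera_params(name): a dict with "fx", "fy", "cx", "cy" (pixels), "k1" (the pictures are not rectified: a ray, as slopes to the right and down, at radius r is drawn at 1 + k1 r^2 times it, then the intrinsics apply), "T" (4x4, takes a point from camera to world coordinates); the wrist camera has in their place "T_tool_cam" (4x4, takes a point from camera to tool coordinates, whose origin is the TCP and whose axes are the tool frame's). Camera axes: x right, y down, z forward; pixel columns grow to the right and rows downward; lengths in m; the calibration is good to about 2 mm. A picture is of the moment at which its call begins: read the wrist's pose just before it. camera_params takes no time and is no camera call.
- finish_job(): hands the job in, once; it reports no verdict.
The state is a dict: "time": time; "q": joint angles; "joint_vel": joint speeds; "joint_torque": joint torques, N m; "tool_pos": TCP position; "tcp_rot": TCP orientation; "wrist_force": force on the tool from outside, world axes, zero at the start; "torque": the same for the moment, N m; "width": opening from 0.0 (shut) to 1.0 (fully open).
Only numpy, scipy, OpenCV 4.12 (cv2) and the standard library are available. Lean on these libraries where they do the work, as an engineer would, in place of code of your own. Each camera call takes 0.05 s, during which the arm holds its last target. There are 200 camera calls.

TASK

Advance the sample carousel by one station: press its spring plunger in and, using the fingers only to press and push, turn the carousel so that the plunger travels to the very next hole towards the side of the module where the tall sampling probe stands, then let the plunger come fully back out in that hole and move clear. Do not turn it the other way or run on to a further hole. The tubes stay standing in their pockets; do not lift them or disturb the things standing about.

Things in the scene. Friction and masses are not known exactly. Their poses are not given: they have to be found in the camera images.
- deck: White box-shaped carousel module, 370 x 430 x 85 mm, fixed on the bench, turned up to 35 deg. Origin on the bench under the carousel's axis; +x to its back (a 57 mm high ledge, 50 mm deep, runs along the back edge), +y to its left, z up. A flat aluminium ring, 280 mm across, top at 95 mm, surrounds the carousel: 12 dark index holes, 30 deg apart, at 115 mm radius.
- carousel_axis (a point): Point on the carousel's vertical axis, 112 mm above the bench, level with the top of the white carousel plate (196 mm across). A low grey hub, 22 mm high and 52 mm across, stands on it.
- plunger_top (a point): Centre of the top of the plunger's round steel cap, 36 mm across, 151 mm above the bench when out. The plunger stands upright on an aluminium tongue on the carousel's rim, 115 mm from the axis, at first on the deck's -x side, and rides round with the carousel. It is pressed straight down. Axes: as the carousel's, x along the radius (inwards), z up.
- cheek_left (a point): Top centre of the upright aluminium cheek on the carousel beside the plunger on its +y side (left seen from the front at the start), 169 mm above the bench. Plate 8 mm thick, 40 mm wide along the radius. The two inner faces stand 26 mm either side of the cap's centre; the gap is open inwards, outwards and above. A finger in the gap can press the cap and push a cheek sideways to turn the carousel.
- cheek_right (a point): Top centre of the upright aluminium cheek on the carousel beside the plunger on its -y side (right seen from the front at the start), 169 mm above the bench. Plate 8 mm thick, 40 mm wide along the radius. The two inner faces stand 26 mm either side of the cap's centre; the gap is open inwards, outwards and above. A finger in the gap can press the cap and push a cheek sideways to turn the carousel.
- plunger (a joint): How far the plunger is pressed in, m: 0 out in a hole, 0.010 fully in. Spring 4.4 N at first, 8.4 N fully in. Pressed fully in (past 5 to 7 mm) it frees the carousel. Let go between two holes, it stays in at 6 to 7 mm, held by the ring's underside, and the carousel can be pushed on until it springs out by itself in the next hole and stops the carousel hard.
- carousel (a joint): Turn of the carousel in rad: 0 in its first hole, growing counter-clockwise from above (the plunger, starting on the deck's -x side, then moves towards the deck's -y). Next holes at +0.524 and -0.524. In a hole it has 0.02 rad of play either way; when free, 1 to 3 N at the plunger turns it and it does not coast.
- probe: Sampling probe fixed on the module's top beside the carousel, 50 mm behind the axis and 178 mm to the deck's +y or -y side (swapped with the wash well): slim upright white post 22 mm thick, 177 mm tall, with a short arm and thin needle pointing to the back. Origin: centre of its foot, 85 mm above the bench.
- wash_well: Squat round white wash well, 52 mm across and 38 mm high, fixed on the other side of the carousel. Origin: centre of its foot.
- tube0: Capped sample tube, 90 mm tall, 17 mm across its cap, standing loose in a square pocket 34 mm deep on the carousel, 78 mm from the axis on the half away from the plunger. Origin: centre of its foot, on the carousel plate.
- tube1: Capped sample tube, 90 mm tall, 17 mm across its cap, standing loose in a square pocket 34 mm deep on the carousel, 78 mm from the axis on the half away from the plunger. Origin: centre of its foot, on the carousel plate.
- tube2: Capped sample tube, 90 mm tall, 17 mm across its cap, standing loose in a square pocket 34 mm deep on the carousel, 78 mm from the axis on the half away from the plunger. Origin: centre of its foot, on the carousel plate.
- tube3: Capped sample tube, 90 mm tall, 17 mm across its cap, standing loose in a square pocket 34 mm deep on the carousel, 78 mm from the axis on the half away from the plunger. Origin: centre of its foot, on the carousel plate.
- reagent_jar: Loose small jar, 40 mm across, 55 mm tall, standing on the top of the module near its front left or front right corner (about 140 mm before and 180 mm beside the axis). Origin: centre of its underside.
- beaker: Loose small white plastic cup, 44 mm across the rim, 45 mm tall, standing near the other front corner. Origin: centre of its underside.

How it is judged:
On the way, in this order (a step that is already met when the one before it is completed fails the run):
1. The plunger is pressed in while the carousel is still in its first hole (value of joint plunger above 0.006 m and value of joint carousel between -0.1 and 0.1 rad), for 0.05 s.
2. The plunger has come back out in the next hole towards the sampling probe's side (value of joint plunger below 0.0025 m and ((y of probe in the frame of deck below 0 m and value of joint carousel between 0.463599 and 0.583599 rad) or (y of probe in the frame of deck above 0 m and value of joint carousel between -0.583599 and -0.463599 rad))), for 0.2 s.
At the end, for the whole second after the job is handed in: Carousel one hole (0.524 rad, within 0.06) from its start, the plunger having moved towards the probe's side; plunger out to within 2.5 mm; carousel at rest; four tubes standing in their pockets (tilt under 0.25 rad, not raised 10 mm); bystanders upright (all of step 2 and velocity of joint carousel between -0.05 and 0.05 rad/s and angle between each of tube0, tube1, tube2, tube3's own z axis and vertical below 0.25 rad and z of each of tube0, tube1, tube2, tube3 in the frame of deck below 0.122 m and angle between each of reagent_jar, beaker's own z axis and vertical below 0.2 rad); the robot touches nothing.
It fails at once if The carousel is turned more than 0.26 rad (half a pitch) the wrong way ((y of probe in the frame of deck below 0 m and value of joint carousel below -0.26 rad) or (y of probe in the frame of deck above 0 m and value of joint carousel above 0.26 rad)).
It fails at once if The carousel runs more than half a pitch past the next hole (value of joint carousel above 0.783599 rad or value of joint carousel below -0.783599 rad).
It fails at once if A tube is lifted in its pocket by more than 10 mm or tipped (z of any of tube0, tube1, tube2, tube3 in the frame of deck above 0.122 m or angle between any of tube0, tube1, tube2, tube3's own z axis and vertical above 0.35 rad).
It fails at once if A thing standing about is moved by more than 30 mm (distance of any of reagent_jar, beaker from where it was at the start of the episode above 0.03 m).
It also fails if it takes over 38 s, if anything falls off the work surface, if the arm or the gripper's body presses on something with over 40 N, if the wrist force passes 120 N, or if a joint passes its speed limit or range.

## Working session

There is one attempt and no reset: what is moved stays moved. The work goes in short steps, Python scripts to look and compute and a tool call to move; the robot and the scene stay as the last step left them, time stands still between calls to the robot, and variables do not carry over. Pictures are saved under pics/ and viewed, about 8 in all and at most 12, crops included, and the job is handed in when it is done.

Besides the shell and the picture viewer there is one more tool, called after ">>>" in YAML: its name, and indented under it one key for each argument. jog_arm: Moves the arm, as the interface text tells. Its arguments: {"type":"object","properties":{"rows":{"type":"array","items":{"type":"array","items":{"type":"number"}}},"force":{"type":"number"}},"required":["rows"]}

```bash
mkdir -p pics
python3 - <<'E'
from workcell import monitor, imaging
import cv2, numpy as np
s=monitor.read_state(); print(s)
for n in("top","side"):
    im=imaging.read_camera(n); cv2.imwrite(f"pics/{n}0.png",im); print(n,imaging.camera_params(n))
print(imaging.camera_params("wrist"))
E
```

```text
{'time': 0.0, 'q': array([ 1.21812823e+00,  2.64778379e-01,  1.60539152e+00, -1.67197077e-05,
        1.27373190e+00, -3.69156307e-02]), 'joint_vel': array([-0.00111315,  0.00085568,  0.00278663,  0.00016142,  0.0006169 ,
        0.00024588]), 'joint_torque': array([ 6.07675920e-04, -5.15103757e+01, -3.67319155e+01, -5.98695647e-05,
        1.27740187e-02, -6.94304518e-06]), 'tool_pos': array([0.20936621, 0.64091844, 0.2299356 ]), 'tcp_rot': array([ 0.24602796,  1.55698591, -0.24960379]), 'wrist_force': array([ 1.06862256, -0.7790348 ,  0.03296299]), 'torque': array([0.01734769, 0.02888213, 0.01758875]), 'width': 0.995962731685651}
top {'fx': 385.69819496222476, 'fy': 385.69819496222476, 'cx': 283.79468391061476, 'cy': 212.03015306804804, 'k1': -0.05130097397042881, 'T': array([[-2.63952085e-02, -9.86081499e-01,  1.64154106e-01,
         4.04771861e-01],
       [-9.99559851e-01,  2.82591049e-02,  9.02925841e-03,
        -8.06885721e-04],
       [-1.35424328e-02, -1.63843525e-01, -9.86393381e-01,
         9.36864835e-01],
       [ 0.00000000e+00,  0.00000000e+00,  0.00000000e+00,
    
[... 195 characters left out ...]
0224,  0.36816311,  0.28969396],
       [-0.42352328, -0.48732525,  0.76363744, -0.53314089],
       [ 0.01889688, -0.84754299, -0.53039022,  0.49622977],
       [ 0.        ,  0.        ,  0.        ,  1.        ]])}
{'fx': 330.417965364154, 'fy': 330.417965364154, 'cx': 278.446630294443, 'cy': 206.07441246212426, 'k1': -0.04201195980286767, 'T_tool_cam': array([[ 4.11307613e-06, -2.72320011e-01,  9.62206741e-01,
        -1.42190594e-01],
       [ 9.99999857e-01, -5.13878622e-04, -1.49710558e-04,
         1.02482652e-04],
       [ 5.35226655e-04,  9.62206603e-01,  2.72319970e-01,
        -6.95265114e-02],
       [ 0.00000000e+00,  0.00000000e+00,  0.00000000e+00,
         1.00000000e+00]])}
```

View pics/top0.png

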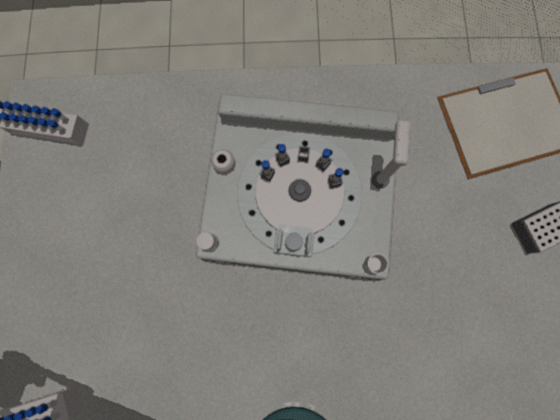

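View pics/side0.png

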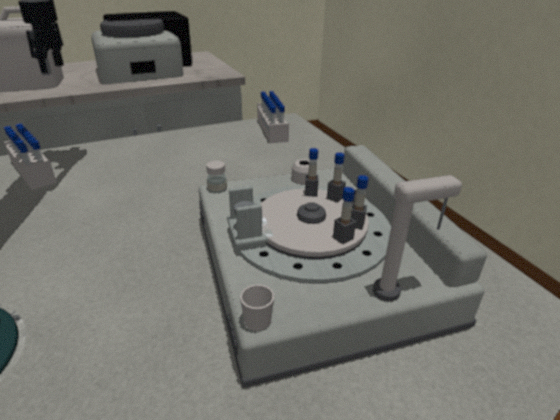

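The top view shows the probe on the right, at (382,178), which is the deck's -y side, so the carousel must turn in the positive direction. The cap is at about (293,241), the hub at (300,188) and the cheeks at about x=278 and x=310.

```bash
cat > h.py <<'E'
from workcell import monitor, imaging
import cv2, numpy as np
from scipy.spatial.transform import Rotation as R
from scipy.optimize import least_squares
def ray(n,uv,z,T=None):
    p=imaging.camera_params(n); T=p["T"] if T is None else T
    d=(np.array(uv,float)-[p["cx"],p["cy"]])/[p["fx"],p["fy"]]
    s=d.copy()
    for _ in range(10): s=d/(1+p["k1"]*(s@s))
    v=T[:3,:3]@[*s,1]; o=T[:3,3]; return o+v*(z-o[2])/v[2]
def wristT(s):
    T=np.eye(4);T[:3,:3]=R.from_rotvec(s["tcp_rot"]).as_matrix();T[:3,3]=s["tool_pos"]
    return T@imaging.camera_params("wrist")["T_tool_cam"]
E
python3 - <<'E'
from h import *
im=cv2.imread("pics/top0.png"); g=cv2.cvtColor(im,cv2.COLOR_BGR2GRAY)
m=(g<60).astype(np.uint8)
n,l,st,c=cv2.connectedComponentsWithStats(m)
pts=[]
for i in range(1,n):
    if 10<st[i,4]<80:
        P=ray("top",c[i],.095); r=np.linalg.norm(P-ray("top",(300,191),.112))
        if .1<r<.13: pts.append(P[:2]); print(c[i].round(1),st[i,4],P.round(4),round(r,4))
pts=np.array(pts)
f=least_squares(lambda q:np.hypot(*(pts-q).T)-.115,[.4,0],loss="soft_l1",f_scale=.002)
ax=f.x;print("axis",ax,f.fun.round(4))
a=np.arctan2(*(pts-ax).T[::-1]);print("ang mod30",np.degrees(a)%30)
print("hub",ray("top",(299.5,187),.134))
print("cap",ray("top",(293.5,240.5),.151),"rad",np.hypot(*(ray("top",(293.5,240.5),.151)[:2]-ax)))
s=monitor.read_state();print(R.from_rotvec(s["tcp_rot"]).as_matrix().round(3))
cv2.imwrite("pics/c.png",cv2.resize(im[120:280,190:420],None,fx=3.4,fy=3.4,interpolation=cv2.INTER_CUBIC))
E
```

```text
[304.6 143.1] 17 [ 0.7029 -0.0448  0.095 ] 0.1175
[303.7 149.6] 30 [ 0.6876 -0.0423  0.095 ] 0.1022
[326.8 154.6] 30 [ 0.6742 -0.0941  0.095 ] 0.1091
[258.7 162.7] 23 [0.6598 0.0607 0.095 ] 0.117
[345.6 172. ] 24 [ 0.6323 -0.1346  0.095 ] 0.115
[248.  186.4] 19 [0.6055 0.0856 0.095 ] 0.1181
[350.6 197.5] 17 [ 0.5733 -0.1427  0.095 ] 0.1149
[251.5 212.5] 20 [0.5459 0.0785 0.095 ] 0.1174
[341.4 222.1] 17 [ 0.5187 -0.1193  0.095 ] 0.1141
[268.1 233.3] 18 [0.4986 0.0426 0.095 ] 0.1161
[320.5 239.2] 18 [ 0.4823 -0.0717  0.095 ] 0.1146
axis [ 0.58754237 -0.02815348] [ 0.0016 -0.0139 -0.0061 -0.0005  0.0004  0.0001  0.0004 -0.0005 -0.0008
 -0.0014 -0.0011]
ang mod30 [21.80768973 21.97342144 22.74612054 20.88426192 22.81088308 21.04111408
 22.91381781 21.34972542 22.95186128 21.5130663  22.49581064]
hub [ 0.59151924 -0.0283709   0.134     ]
cap [ 0.47611787 -0.01185643  0.151     ] rad 0.11261001013292782
[[-0.001  0.311  0.951]
 [-0.002  0.951 -0.311]
 [-1.    -0.002 -0.   ]]
```

View pics/c.png

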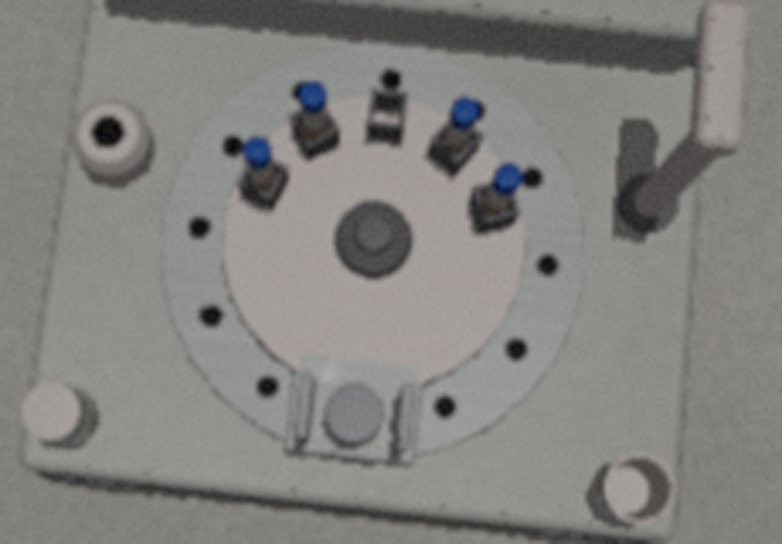

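>>> jog_arm:
  rows:
    - [0,-0.05,0.042,0,0,0,0]
    - [0,-0.09,0.076,0,0,0,0]
    - [0,-0.13,0.11,0,0,0,0]
    - [0,-0.17,0.144,0,0,0,0]
    - [0,-0.21,0.177,0,0,0,0]
    - [0,-0.25,0.211,0,0,0,0]
    - [0,-0.29,0.245,-0.05,0,0,0]
    - [0,-0.33,0.279,-0.1,0,0,0]
    - [0,-0.37,0.313,-0.175,0,0,0]
    - [0,-0.41,0.347,-0.175,0,0,0]
    - [0,-0.45,0.38,-0.175,0,0,0]
    - [0,-0.49,0.414,-0.175,0,0,0]
    - [0,-0.52,0.44,-0.175,0,0,0]
    - [0,-0.539,0.456,-0.175,0,0,0]
    - [0,-0.539,0.456,-0.175,0,0,0]
    - [0,-0.539,0.456,-0.175,0,0,0]
    - [0,-0.539,0.456,-0.175,0,0,0]
    - [0,-0.539,0.456,-0.175,0,0,0]
    - [0,-0.539,0.456,-0.175,0,0,0]

```text
time: 2.0
tool_pos: [0.475, -0.0116, 0.2311]
tcp_rot: [0.107, 1.569, -0.11]
wrist_force: [0.0, -0.5, 0.3]
width: 0.0
```

Run:
```python
from h import *
s=monitor.read_state(); im=imaging.read_camera("wrist"); cv2.imwrite("pics/w1.png",im)
print(s["time"],s["tool_pos"],s["width"],s["wrist_force"],s["q"]);print(R.from_rotvec(s["tcp_rot"]).as_matrix().round(3))
```

```text
2.0 [ 0.47502266 -0.01156883  0.2310865 ] 3.364482327464967e-05 [ 0.0127609  -0.46658951  0.29042111] [-7.54703581e-02 -1.20595108e-01  2.01485531e+00 -1.87959662e-03
  1.24806358e+00 -1.50723934e+00]
[[-0.001  0.138  0.99 ]
 [-0.002  0.99  -0.138]
 [-1.    -0.002 -0.001]]
```

View pics/w1.png

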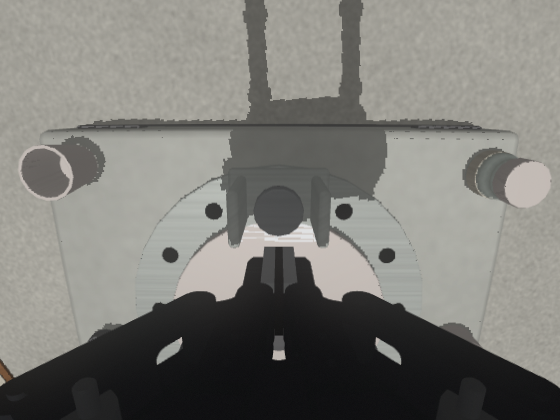

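The wrist view shows the cap at about (278,211), centred between the cheeks at x≈237 and x≈320. The shut fingertips are at the bottom of the gap in the image.

Run:
```python
from h import *
s=monitor.read_state();T=wristT(s)
c=ray("wrist",(278,211),.151,T);print("cap",c)
L=[ray("wrist",p,.169,T) for p in((228,177),(329,177))];print("cheek outer tops",L,np.linalg.norm(L[0]-L[1]))
for p in((214,211),(344,211.5),(170,255),(387,255.5)):print(ray("wrist",p,.095,T))
M=R.from_rotvec(s["tcp_rot"]).as_matrix()
ax=np.array([.5885,-.028]);P=c[:2]
print("r",np.hypot(*(P-ax)),"yaw",np.degrees(np.arctan2(*(ax-P)[::-1])))
print("tool shift",M.T@(c-s["tool_pos"]))
# waypoints: finger centre at axis+Rot(a)(P-ax) + lag ; shift in tool axes from current
```

```text
cap [ 0.47209774 -0.01156333  0.151     ]
cheek outer tops [array([ 0.44038031, -0.03877056,  0.169     ]), array([0.44914573, 0.02404511, 0.169     ])] 0.06342429001978307
[ 0.48086474 -0.06990966  0.095     ]
[0.49712157 0.04343777 0.095     ]
[ 0.51677347 -0.11830755  0.095     ]
[0.54473657 0.07919103 0.095     ]
r 0.11755700828484811 yaw -8.037356906535972
tool shift [ 0.08015694 -0.00015889 -0.00297766]
```

>>> jog_arm:
  rows:
    - [0.03,0,-0.002,0,0,0,0]
    - [0.05,0,-0.002,0,0,0,0]
    - [0.065,0,-0.002,0,0,0,0]
    - [0.075,0,-0.002,0,0,0,0]
    - [0.081,0,-0.002,0,0,0,0]
    - [0.086,0,-0.002,0,0,0,0]
    - [0.086,0,-0.002,0,0,0,0]
    - [0.086,0,-0.002,0,0,0,0]

```text
time: 2.85
tool_pos: [0.4732, -0.0112, 0.1462]
tcp_rot: [0.108, 1.569, -0.11]
wrist_force: [-4.0, 2.1, 6.4]
width: -0.004
```

>>> jog_arm:
  rows:
    - [0.002,0,0,0,0,0,0]
    - [0.0035,0,0,0,0,0,0]
    - [0.0042,0,0,0,0,0,0]
    - [0.0042,0,0,0,0,0,0]

```text
time: 3.25
tool_pos: [0.4734, -0.0112, 0.1435]
tcp_rot: [0.107, 1.568, -0.11]
wrist_force: [-4.9, 0.5, 6.7]
width: -0.001
```

>>> jog_arm:
  rows:
    - [0.002,0,0,0,0,0,0]
    - [0.003,0,0,0,0,0,0]
    - [0.003,0,0,0,0,0,0]

```text
time: 3.55
tool_pos: [0.4736, -0.0112, 0.1419]
tcp_rot: [0.107, 1.568, -0.11]
wrist_force: [-4.9, 0.0, 7.9]
width: 0.002
```

>>> jog_arm:
  rows:
    - [0.001,-0.0058,0.0001,0,0,0,0]
    - [0.001,-0.0115,0.0006,0,0,0,0]
    - [0.001,-0.0172,0.0013,-0.05,0,0,0]
    - [0.001,-0.0228,0.0023,-0.1,0,0,0]
    - [0.001,-0.0285,0.0036,-0.15,0,0,0]
    - [0.001,-0.034,0.0051,-0.2,0,0,0]
    - [0.001,-0.034,0.0051,-0.2,0,0,0]

```text
time: 4.25
tool_pos: [0.4755, -0.0466, 0.1432]
tcp_rot: [-0.052, 1.567, 0.047]
wrist_force: [-1.3, -0.7, 6.5]
width: -0.002
```

Run:
```python
from h import *
im=imaging.read_camera("wrist"); im2=imaging.read_camera("top")
a=cv2.resize(im2[130:280,200:400],(560,420),interpolation=cv2.INTER_CUBIC)
cv2.imwrite("pics/m1.png",cv2.resize(np.hstack([im,a]),(800,300)))
s=monitor.read_state();print(s["time"],s["tool_pos"],s["wrist_force"])
```

```text
4.35 [ 0.47540496 -0.04638743  0.14317904] [-2.00512205 -2.01234603  6.25623321]
```

View pics/m1.png

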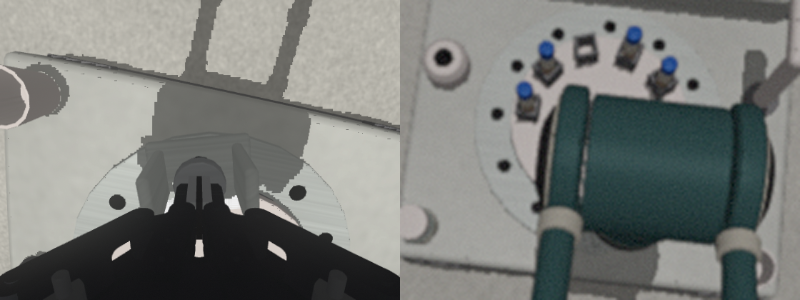

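The carousel has followed the finger by friction on the cap, to about 0.28 rad, and the tubes have shifted to match. I'll lift off the cap and push the cheek on.

>>> jog_arm:
  rows:
    - [-0.007,0,0,-0.05,0,0,0]
    - [-0.014,0,0,-0.1,0,0,0]
    - [-0.014,-0.006,0.001,-0.1,0,0,0]
    - [-0.014,-0.011,0.0016,-0.1,0,0,0]
    - [-0.014,-0.0166,0.0029,-0.15,0,0,0]
    - [-0.014,-0.0222,0.0045,-0.2,0,0,0]
    - [-0.014,-0.0276,0.0063,-0.25,0,0,0]
    - [-0.014,-0.033,0.0084,-0.3,0,0,0]
    - [-0.014,-0.033,0.0084,-0.3,0,0,0]

```text
time: 5.25
tool_pos: [0.4861, -0.0795, 0.1571]
tcp_rot: [-0.286, 1.549, 0.28]
wrist_force: [-0.0, -0.1, -0.0]
width: 0.003
```

>>> jog_arm:
  rows:
    - [0,-0.0015,0.0002,0,0,0,0]
    - [0,-0.003,0.0004,0,0,0,0]
    - [0,-0.003,0.0004,0,0,0,0]

```text
time: 5.55
tool_pos: [0.4874, -0.0823, 0.1568]
tcp_rot: [-0.285, 1.55, 0.279]
wrist_force: [0.4, 0.5, -0.0]
width: 0.006
```

Run:
```python
from h import *
im=imaging.read_camera("wrist")
cv2.imwrite("pics/m2.png",im)
s=monitor.read_state();print(s["time"],s["tool_pos"],s["wrist_force"])
```

```text
5.6 [ 0.48738155 -0.08228867  0.15690481] [-0.36567925 -0.198786   -0.17391343]
```

View pics/m2.png

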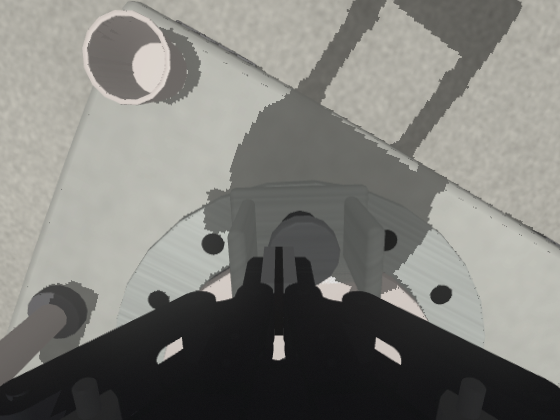

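Run:
```python
from h import *
s=monitor.read_state();T=wristT(s);ax=np.array([.5885,-.028])
def f(p,z):
    c=ray("wrist",p,z,T)[:2];d=ax-c;return np.hypot(*d).round(4),(np.arctan2(d[1],d[0])+.14).round(3)
for p,z in(((213,243),.095),((387,240),.095),((306,250),.145),((306,250),.151)):print(f(p,z))
d=ax-s["tool_pos"][:2];print("finger",np.arctan2(d[1],d[0])+.14)
```

```text
(np.float64(0.1156), np.float64(1.032))
(np.float64(0.1167), np.float64(-0.01))
(np.float64(0.1165), np.float64(0.508))
(np.float64(0.1191), np.float64(0.512))
finger 0.6327160012440467
```

>>> jog_arm:
  rows:
    - [0,-0.0015,0.0002,0,0,0,0]
    - [0,-0.003,0.0004,0,0,0,0]
    - [0,-0.003,0.0004,0,0,0,0]

```text
time: 5.9
tool_pos: [0.4885, -0.0842, 0.1568]
tcp_rot: [-0.284, 1.55, 0.28]
wrist_force: [-1.0, 6.4, 0.5]
width: -0.003
```

>>> jog_arm:
  rows:
    - [0,-0.002,0.0003,0,0,0,0]
    - [0,-0.003,0.0004,0,0,0,0]
    - [0,-0.003,0.0004,0,0,0,0]

```text
time: 6.2
tool_pos: [0.4888, -0.0846, 0.1568]
tcp_rot: [-0.28, 1.552, 0.284]
wrist_force: [-3.3, 9.8, 4.7]
width: 0.001
```

>>> jog_arm:
  rows:
    - [0,0.005,0,0,0,0,0]
    - [0,0.008,0,0,0,0,0]
    - [-0.02,0.008,0,0,0,0,0]
    - [-0.06,0.008,0,0,0,0,0]
    - [-0.1,0.008,0,0,0,0,0]
    - [-0.13,0.008,-0.02,0,0,0,0]
    - [-0.13,0.008,-0.04,0,0,0,0]
    - [-0.13,0.008,-0.04,0,0,0,0]

```text
time: 7.0
tool_pos: [0.4481, -0.0926, 0.2885]
tcp_rot: [-0.281, 1.55, 0.281]
wrist_force: [0.0, 0.2, -0.5]
width: -0.0
```

Run:
```python
from h import *
s=monitor.read_state()
im=imaging.read_camera("wrist"); im2=imaging.read_camera("side"); np.save("T.npy",wristT(s))
cv2.imwrite("pics/w3.png",im)
a=cv2.resize(im2[140:360,190:483],(560,420),interpolation=cv2.INTER_CUBIC)
cv2.imwrite("pics/m3.png",cv2.resize(np.hstack([im,a]),(800,300)))
print(s["time"],s["tool_pos"],s["wrist_force"])
```

```text
7.0 [ 0.44808629 -0.09259883  0.28848486] [ 0.04958338  0.15236853 -0.5120069 ]
```

View pics/m3.png

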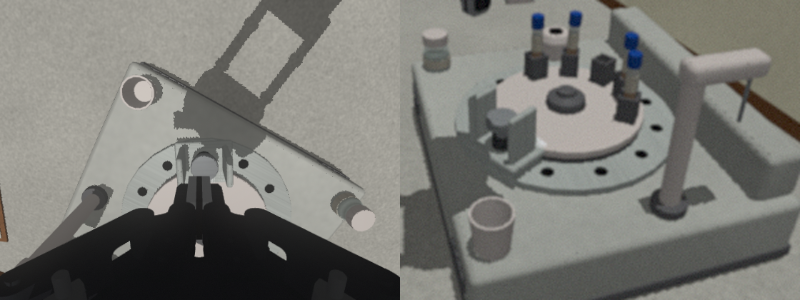

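Run:
```python
from h import *
T=np.load("T.npy");ax=np.array([.5885,-.028])
im=cv2.imread("pics/w3.png");g=cv2.GaussianBlur(cv2.cvtColor(im,cv2.COLOR_BGR2GRAY),(3,3),0)
print(cv2.HoughCircles(g[190:260,250:330],cv2.HOUGH_GRADIENT,1,20,param1=80,param2=12,minRadius=12,maxRadius=25))
w=(287,228);q=(263.5,226)
A=[(ray("wrist",w,z,T),ray("side",q,z)) for z in(.139,.145,.151,.157)]
for a,b in A:
    d=ax-a[:2];print(a.round(4),b.round(4),np.linalg.norm(a-b).round(4),"ang",np.arctan2(d[1],d[0])+.14,"r",np.hypot(*d))
im=cv2.resize(im[150:290,190:380],None,fx=3,fy=3);b=cv2.resize(imaging.read_camera("side")[190:270,225:305],(420,420),interpolation=cv2.INTER_CUBIC)
cv2.imwrite("pics/z.png",cv2.resize(np.hstack([im,b]),None,fx=.8,fy=.8))
```

```text
[[[33.5 43.5 22.1]]]
[ 0.4779 -0.0727  0.139 ] [ 0.4861 -0.0604  0.139 ] 0.0148 ang 0.5237100025179192 r 0.11926999156675491
[ 0.4759 -0.0736  0.145 ] [ 0.4828 -0.0683  0.145 ] 0.0086 ang 0.5245593199345964 r 0.12142676147618932
[ 0.474  -0.0745  0.151 ] [ 0.4795 -0.0763  0.151 ] 0.0058 ang 0.5253789923445388 r 0.12358361591835194
[ 0.472  -0.0754  0.157 ] [ 0.4762 -0.0842  0.157 ] 0.0098 ang 0.5261705441949891 r 0.12574055054321917
```

View pics/z.png

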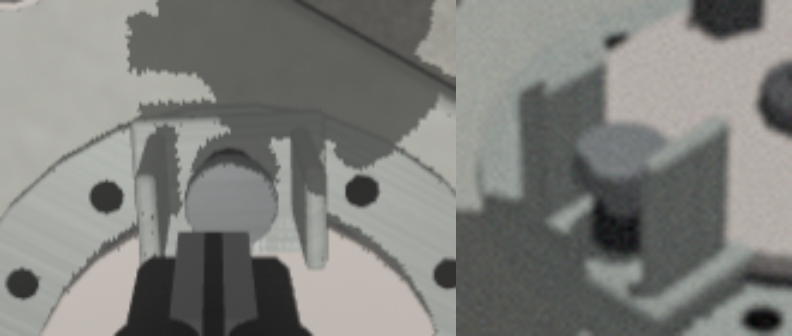

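```bash
python3 -c "
from workcell import finish_job;print(finish_job())"
```

```text
the job is handed in; nothing more can be done
None
```

I advanced the carousel one station towards the probe, which stands on the deck's -y side, and handed the job in at about 7 s. `finish_job` gives no verdict, so the result below rests on my own checks.

**What I did:** With the fingers shut, I pressed the plunger about 9 mm in and turned the carousel roughly 0.28 rad. I then lifted off the cap and pushed the right cheek on until it stopped hard: the side force rose to about 10 N with almost no movement. Finally I backed off and rose clear.

**Last checks:**
- **Carousel angle:** the wrist image gives 0.525 rad, against the 0.524 rad wanted.
- **Plunger:** the wrist and side views agree best at a cap height of about 0.151 m, which is fully out. The two rays still miss each other by 6 mm there, so this is a weaker check. The hard stop supports it.
- **Surroundings:** all four tubes were standing in their pockets, and the jar and beaker were upright.
- **Contact:** the wrist force read about zero, with the fingers well clear of the module.

**Disagreement:** the last wrist image put the cap about 8 mm too far from the axis (0.1236 m instead of 0.115 m). I put that down to a rough pixel reading and calibration error, and it hardly affects the angle.

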